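# Set the carton stop on the packing bench

## Robot

A 6-joint arm with a two-finger parallel gripper is mounted at the origin on the work surface. World frame = base frame: x ahead of the robot, y to its left, z up, the work surface at z = 0. Lengths are in m, angles in rad, forces in N, time in s.
With the tool pointing down it reaches from about 0.4 to 0.925 m from the base axis. Payload 3.4 kg.
Tool frame: the origin (TCP) lies between the finger pads; the fingertips stand 11 mm ahead of it and the grasp point (between the pads) lies 8 mm behind it; y points along the fingers, x is the direction in which the jaws open and shut, and the axes are right-handed (so a half turn about y gives the same grasp; the last joint's range is limited). The gripper opens to 85 mm and grips with 20 to 120 N. Pads are 22 mm wide; open, the fingers measure 114 mm over their backs; the gripper's body (76 mm by 85 mm) begins 54 mm behind the grasp point. The pads swing forward as they close: fully open they stand 13 mm farther back than shut.
Start: joints at [1.044, 0.307, 1.506, -0, 1.328, -0.073], TCP at [0.252, 0.517, 0.242] pointing down, gripper open.
Joint ranges: [-3.12, 3.12], [-1.05, 2.28], [0.14, 2.33], [-1.42, 4.57], [0.1, 2.73], [-2.68, 2.68]. Speed limits (rad/s): [2.57, 2.57, 3.14, 3.14, 3.14, 3.14].

## Interface

Orientations are given as [roll, pitch, yaw] about the fixed x, y, z axes, in that order (R = Rz(yaw) Ry(pitch) Rx(roll)).
In Python, from rig import manip gives the robot as it stands.
- The arm moves only by the tool send_rows, never from a script. Its argument "steps" is a list that holds one entry, the list of rows, each a list of 4 numbers: the shift along the tool's x, y, z in units of 50 mm (1.0 is 50 mm), then the turn about the tool's y in units of 6 degrees (1.0 is 6 degrees). A call has 1 to 8 rows; each row shifts and turns the commanded pose from where the row before left it, along the tool's axes as they then stand; what a row does not reach is not made up. A row lasts 1/10 s, in which the tool goes at most 50 mm and 8.59 degrees, less where a joint would pass 70% of its speed; a pose out of reach is approached as far as the arm can. A call is refused whole if a number of a shift passes 1 or a number of a turn 1, either way. A call with a gripper value outside its range is refused whole. "hand" is the gripper's target within -1 to 1 (fully open at 1, half-way at 0, shut at -1), set as the call begins (left out, the last holds). The fingers move at their own pace and stop on an object; "squeeze" is the grip in N (left out, the last holds). Time passes only in rows, so rows that do not move let the fingers close. It gives the time, the measured TCP pose, the force and the opening at its end, in the units of the state.
- manip.get_obs(): the state, without advancing time (a new reading comes with each control period).
- manip.snapshot(name): name is "side" or "top" or "wrist"; returns (picture, depth): 384x512x3 uint8, red, green, blue; 384x512 float32, m along the optical axis (not along the pixel's ray), 0 where there is no reading.
- manip.get_calibration(name): a dict with "fx", "fy", "cx", "cy" (pixels), "R" (3x3) and "t" (3): a world point X has camera coordinates R X + t. Camera axes: x right, y down, z forward; pixel columns grow to the right and rows downward; lengths in m; the calibration is good to about 2 mm. The wrist camera is an equidistant fisheye: a pixel r from the principal point sees the ray r / f radians off the axis. A picture is of the moment at which its call begins: read the wrist's pose just before it. get_calibration takes no time and is no camera call; for the wrist camera it gives the pose at the moment of the call.
- manip.sign_off(): hands the job in, once; it reports no verdict.
The state is a dict: "clock": time; "q": joint angles; "joint_velocities": joint speeds; "effort": joint torques, N m; "tcp_pos": TCP position; "tcp_rot": TCP orientation; "wrist_force": force on the tool from outside, world axes, zero at the start; "ft_torque": the same for the moment, N m; "gripper_width": opening from 0.0 (shut) to 1.0 (fully open).
Only numpy, scipy, OpenCV 4.12 (cv2) and the standard library are available. Lean on these libraries where they do the work, as an engineer would, in place of code of your own. Each camera call takes 0.05 s, during which the arm holds its last target. There are 200 camera calls.

## Task

Isolate the bench packing machine before resetting it: turn the red handle on the yellow plate from on (green dot) fully to off (white dot), and only then pull the spring-loaded aluminium leg of the carton stop out by its black crossbar until its red pointer lines up with the yellow mark clip. Hold the leg there and, with it still at the mark, slide the red cam lever along the crossbar all the way closed against the black end block. Finish while holding the leg at the mark with the lever closed (do not let go), and leave the other things on the bench undisturbed.

Things in the scene. Friction and masses are not known exactly. Their poses are not given: they have to be found in the camera images.
- guide: Carton stop, screwed to the bench: steel base plate 400 x 120 x 12 mm (from -170 to +230 mm in x) with a blue sleeve on its far part (x +50 to +220 mm, 64 mm wide, top 76 mm up). Origin on the bench under the stop's middle; its -x is the way the leg pulls out, roughly towards the robot, +z up. It stands turned by up to 0.25 rad either way.
- leg: Aluminium bar 30 x 30 mm (top 60 mm above the bench) that slides out of the sleeve along the stop's -x, 0 to 125 mm. At its front a post 16 x 26 mm carries a black crossbar. A spring pulls it back in with 5 to 7 N; let go, it runs back at once. Origin: that of guide when fully in; moves with the leg; same axes. At the start it is fully in.
- leg_bar (a point): Place to hold the leg: on the black crossbar, 55 mm to the +y side of the leg's centre line, 102 mm above the bench. The crossbar runs along the stop's y, 16 mm thick (x), 24 mm high; from this point it is free 30 mm to +y (its end) and 33 mm to -y (the open lever's face). Below it is clear down to 60 mm. Fully in, its middle is 125 mm in front (-x) of the sleeve. Axes as the stop.
- leg_pointer (a point): Tip of the small red pointer on the -y side of the leg, 120 mm behind the crossbar (+x), 57 mm above the bench. Moves with the leg.
- mark (a point): Top of the ridge of the yellow mark clip fixed on the base plate beside the leg (clip 14 x 14 mm, top 56 mm above the bench), elsewhere each time, 50 to 100 mm from the pointer of the fully-in leg. Axes as the stop: the leg is at the mark when pointer and mark have the same x along the stop (sideways they are 11 mm apart).
- lever (a joint): Red sliding cam lever, a block 44 (x) x 24 (y) x 42 mm high (84 to 126 mm above the bench) riding round the crossbar, 14 mm proud of its faces. Value in m: 0 open, 0.050 closed against the black end block; grows towards the stop's -y. Starts within 5 mm of open, stays where left; about 2.5 N moves it. Fingers moving along the crossbar push it by its +y face.
- lever_face (a point): Middle of the lever's +y face (the one to push), 102 mm above the bench, at the crossbar's axis. Moves with the lever; with the lever open it lies 22 mm to the +y side of the leg's centre line, closed 28 mm to the -y side.
- handle (a joint): Red rotary handle of the isolator. Value in rad: about 1.57 = on, 0 = off, hard stops at both; clockwise from above increases it, so turning off is a quarter turn anticlockwise. It starts within 0.15 rad of on, moves stiffly (0.1 N m) and stays where it is left.
- handle_grip (a point): Middle of the handle's grip bar, on its turning axis, 99 mm above the bench. The bar is 70 mm long along this frame's y, 14 mm wide, 30 mm high (83 to 113 mm above the bench); the +y end has a white stripe and points to the green dot (on) or white dot (off). Below it: yellow plate at 72 mm, hub of radius 24 mm up to 85 mm.
- isolator: Grey switch box 130 x 130 x 70 mm, fixed to the bench, yellow plate on top. Origin under its centre. The handle points along its +x when on (green dot) and along its +y when off (white dot). It may stand to the left or right of the carton stop, turned by up to 0.35 rad.
- tape_roll: Bystander: roll of yellow tape lying flat, 96 mm across, 48 mm high. Origin under its centre.
- carton: Bystander: small closed carton 110 x 85 x 60 mm. Origin under its centre.
- screw_jar: Bystander: small jar with blue cap, 50 mm across, 70 mm high. Origin under its centre.
Mind the look-alikes: they are no part of the job. Of the things shaped like the isolator, the grey one is meant.

How it is judged:
On the way, in this order (a step that is already met when the one before it is completed fails the run):
1. the isolator handle is turned to off (value of joint handle below 0.15 rad), for 0.2 s.
2. the leg is held at the mark by the fingers, within 6 mm, with the lever still open (value of joint handle below 0.15 rad and x of leg_pointer in the frame of mark between -0.006 and 0.006 m and contact force between the fingers and leg above 1.5 N and value of joint lever below 0.02 m), for 0.3 s.
3. the lever is closed with the leg held at the mark (value of joint handle below 0.15 rad and x of leg_pointer in the frame of mark between -0.006 and 0.006 m and contact force between the fingers and leg above 1.5 N and value of joint lever above 0.045 m), for 0.2 s.
At the end, for the whole second after the job is handed in: The isolator handle is within 0.15 rad of off; the leg's pointer is within 6 mm of the mark along the slide and at rest; the cam lever is within 5 mm of fully closed; the gripper's fingers still hold the leg (more than 1.5 N of contact on the leg or the lever it carries) through the last second (all of step 3 and linear speed of leg below 0.01 m/s); the arm keeps its last pose, push and grip.
It fails at once if the leg is pulled out by more than 15 mm before the isolator is off (distance of leg from where it was at the start of the episode above 0.015 m and value of joint handle above 0.3 rad).
It fails at once if the lever is slid past halfway while the leg is more than 12 mm off the mark (value of joint lever above 0.025 m and not (x of leg_pointer in the frame of mark between -0.012 and 0.012 m)).
It fails at once if the tape roll is shifted by more than 30 mm or tipped over (distance of tape_roll from where it was at the start of the episode above 0.03 m or angle between tape_roll's own z axis and vertical above 0.5 rad).
It fails at once if the carton is shifted by more than 30 mm or tipped over (distance of carton from where it was at the start of the episode above 0.03 m or angle between carton's own z axis and vertical above 0.5 rad).
It fails at once if the screw jar is shifted by more than 30 mm or tipped over (distance of screw_jar from where it was at the start of the episode above 0.03 m or angle between screw_jar's own z axis and vertical above 0.5 rad).
It also fails if it takes over 54 s, if anything falls off the work surface, if the arm or the gripper's body presses on something with over 40 N, if the wrist force passes 120 N, or if a joint passes its speed limit or range.

## Working session

There is one attempt and no reset: what is moved stays moved. The work goes in short steps, Python scripts to look and compute and a tool call to move; the robot and the scene stay as the last step left them, time stands still between calls to the robot, and variables do not carry over. Pictures are saved under pics/ and viewed, about 8 in all and at most 12, crops included, and the job is handed in when it is done.

Besides the shell and the picture viewer there is one more tool, called as name(argument=value, ...), one argument or row to a line, values as JSON. send_rows: Moves the arm, as the interface text tells. Its arguments: {"type":"object","properties":{"steps":{"type":"array","items":{"type":"array","items":{"type":"array","items":{"type":"number"}}}},"hand":{"type":"number"},"squeeze":{"type":"number"}},"required":["steps"]}

```bash
ls; mkdir -p pics
cat > h.py <<'E'
import numpy as np, cv2
from rig import manip
def snap(n,f=None):
    c=manip.get_calibration(n); p,d=manip.snapshot(n)
    if f: cv2.imwrite('pics/'+f,p[:,:,::-1])
    return p,d,c
def ray(c,u,v,z):
    "pinhole pixel -> world point on plane z"
    R=np.array(c['R']);t=np.array(c['t'])
    o=-R.T@t; d=R.T@np.array([(u-c['cx'])/c['fx'],(v-c['cy'])/c['fy'],1.])
    return o+d*(z-o[2])/d[2]
def px(c,X):
    y=np.array(c['R'])@np.array(X)+np.array(c['t'])
    return c['fx']*y[0]/y[2]+c['cx'],c['fy']*y[1]/y[2]+c['cy']
def dpt(c,d,u,v):
    z=d[int(v),int(u)]; R=np.array(c['R']);t=np.array(c['t'])
    return R.T@(np.array([(u-c['cx'])/c['fx']*z,(v-c['cy'])/c['fy']*z,z])-t)
E
python3 - <<'E'
from h import *
o=manip.get_obs(); print({k:np.round(v,3).tolist() for k,v in o.items()})
for n in('top','side'):
    p,d,c=snap(n,n+'0.png'); print(n,{k:np.round(v,3).tolist() for k,v in c.items()})
    np.save(n+'d.npy',d)
a,b=[cv2.imread(f'pics/{n}0.png') for n in('top','side')]
cv2.imwrite('pics/both.png',cv2.resize(np.vstack([a,b]),None,fx=.78,fy=.78))
E
```

```text
pics
{'clock': 0.0, 'q': [1.043, 0.308, 1.508, 0.0, 1.328, -0.074], 'joint_velocities': [0.001, 0.0, 0.0, -0.002, -0.001, 0.001], 'effort': [-0.001, -45.756, -25.192, -0.0, 0.014, -0.0], 'tcp_pos': [0.252, 0.516, 0.241], 'tcp_rot': [-1.571, 0.002, 1.117], 'wrist_force': [0.351, 0.491, -0.415], 'ft_torque': [-0.005, 0.03, 0.015], 'gripper_width': 1.005}
top {'fx': 375.97, 'fy': 375.97, 'cx': 250.791, 'cy': 187.925, 'R': [[0.003, -1.0, -0.021], [-0.998, -0.001, -0.069], [0.069, 0.022, -0.997]], 't': [0.013, 0.528, 1.146]}
side {'fx': 495.106, 'fy': 495.106, 'cx': 262.122, 'cy': 193.604, 'R': [[0.915, -0.404, -0.006], [-0.277, -0.614, -0.739], [0.295, 0.678, -0.674]], 't': [-0.455, 0.223, 1.413]}
```

View pics/top0.png

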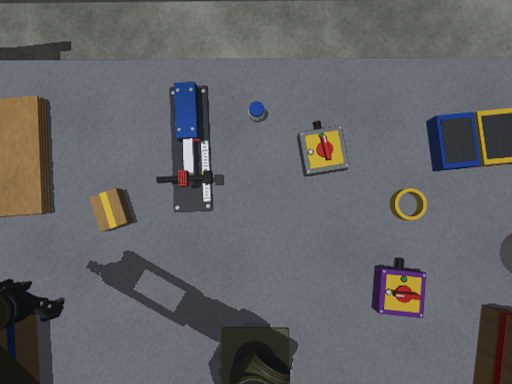

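The top view shows the carton stop at about (190,150), the jar at (257,110), the carton at (111,209) and the tape at (410,204). There are two isolators: grey at (323,149) and purple at (402,291). The grey one fits the description, so I'll confirm it in a crop.

Run:
```python
from h import *
a=cv2.imread('pics/top0.png')
cv2.imwrite('pics/crop1.png',cv2.resize(a[75:217,155:355],None,fx=4,fy=4,interpolation=cv2.INTER_CUBIC))
c=manip.get_calibration('top'); d=np.load('topd.npy')
for u,v in [(323,149),(185,110),(210,110),(300,200)]: print(u,v,dpt(c,d,u,v).round(3))
hsv=cv2.cvtColor(a,cv2.COLOR_BGR2HSV)
H,S,V=cv2.split(hsv)
red=((H<8)|(H>172))&(S>130)&(V>70)
n,l,st,ce=cv2.connectedComponentsWithStats(red.astype(np.uint8))
for i in range(1,n): 
    if st[i,4]>3: print('red',st[i],ce[i].round(1))
yel=(H>20)&(H<34)&(S>120)&(V>90)
n,l,st,ce=cv2.connectedComponentsWithStats(yel.astype(np.uint8))
for i in range(1,n):
    if st[i,4]>3: print('yel',st[i],ce[i].round(1), np.round(cv2.minAreaRect(np.argwhere(l==i)[:,::-1].astype(np.float32))[0],1),cv2.minAreaRect(np.argwhere(l==i)[:,::-1].astype(np.float32))[1:])
```

```text
323 149 [ 0.635 -0.196  0.101]
185 110 [0.758 0.21  0.078]
210 110 [0.778 0.145 0.003]
300 200 [ 0.492 -0.14   0.002]
red [317 136  16  24 203] [324.7 148.9]
red [193 139   7   2  14] [196.  139.5]
red [178 170   9  16 138] [182.  177.5]
red [397 286  15   7  74] [403.6 289. ]
red [396 293  25   9 140] [407.8 296.8]
red [503 314   5  38  41] [504.7 332. ]
red [501 353   2  18  20] [501.5 361.6]
red [499 372   2  12  13] [499.7 377.7]
yel [477 108  35  57 540] [490.8 135.6] [496.1 136.2] ((54.41197967529297, 34.765724182128906), 84.80557250976562)
yel [305 131  39  38 803] [324.1 149.8] [323.9 149.1] ((33.630462646484375, 33.719905853271484), 79.69515228271484)
yel [202 171   2   4   7] [202.4 172.3] [202.5 172.5] ((3.0, 1.0), 90.0)
yel [395 188  32  32 344] [410.1 203.8] [410.5 203.5] ((31.0, 31.0), 90.0)
yel [ 99 192  19  37 270] [107.6 210. ] [107.5 210. ] ((37.029541015625, 7.565492630004883), 71.02959442138672)
yel [386 275  35  20 412] [403.2 282.7] [403.  283.3] ((34.9818000793457, 16.487449645996094), 8.880659103393555)
yel [384 293  36  19 393] [400.4 304. ] [401.5 302.2] ((34.78593444824219, 15.902141571044922), 6.34019136428833)
```

View pics/crop1.png

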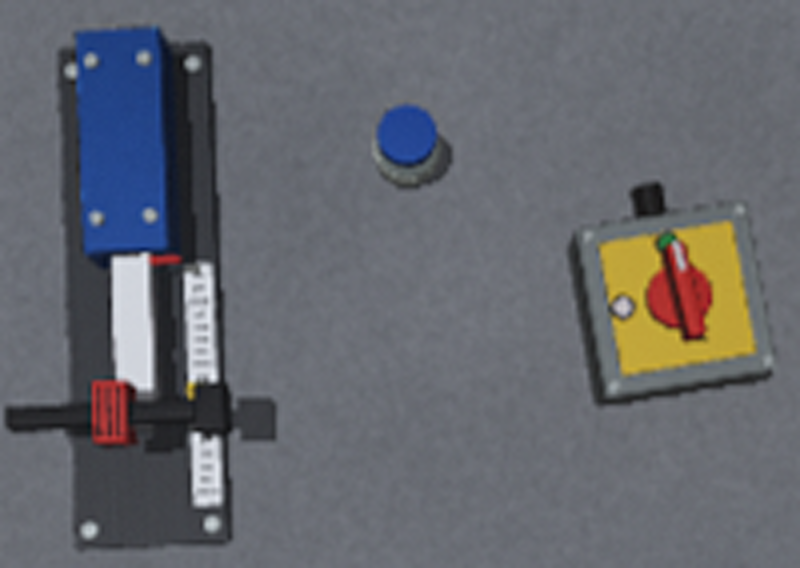

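View pics/side0.png

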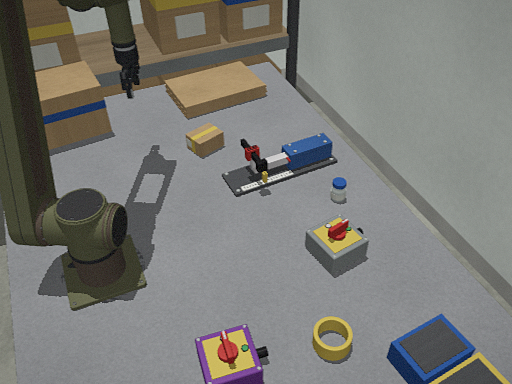

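The crop confirms the grey isolator at crop (680,300). Its handle points up to the green dot at (666,240), with the white dot at (622,306). The red pointer is by the sleeve at crop (165,259), the yellow clip is partly behind the crossbar at crop (190,390), and the lever is at (112,411). The side view shows the clip at (265,177). Next I'll work out the geometry.

Run:
```python
from h import *
c=manip.get_calibration('top'); cs=manip.get_calibration('side')
P=lambda x,y,z: ray(c,x/4+155-.375,y/4+75-.375,z)
B=[P(x,y,.012) for x,y in[(70,70),(192,63),(89,530),(212,524)]]
S=[P(x,y,.076) for x,y in[(90,60),(143,58),(96,218),(150,215)]]
for L in(B,S):
    L=np.array(L); ax=L[0]+L[1]-L[2]-L[3]; print(L.round(3).tolist(),'mid',L.mean(0).round(4),'yaw',np.arctan2(ax[1],ax[0]).round(4),np.linalg.norm(ax)/2)
ax=np.array(B[0]+B[1]-B[2]-B[3]); y=np.arctan2(ax[1],ax[0])
ux=np.array([np.cos(y),np.sin(y),0]); uy=np.array([-ux[1],ux[0],0])
O=np.mean(B,0)-.03*ux; O[2]=0; print('guide',O.round(4),y)
loc=lambda X:[round(float((X-O)@ux),4),round(float((X-O)@uy),4)]
print('sleeve mid loc (exp .135,0)',loc(np.mean(S,0)))
print('crossbar left end',loc(P(6,417,.114)),'lever top ctr',loc(P(112,405,.126)))
print('pointer tip top',loc(P(180,259,.057)),'clip',loc(P(190,390,.056)))
a=cv2.imread('pics/side0.png'); H,SS,V=cv2.split(cv2.cvtColor(a,cv2.COLOR_BGR2HSV))
m=((H>20)&(H<34)&(SS>120)&(V>90)); 
ys,xs=np.nonzero(m[160:195,250:285]); print('side yellow',xs.min()+250,xs.max()+250,ys.min()+160,ys.max()+160,len(xs))
top=xs[ys<=ys.min()+1].mean()+250; 
X=ray(cs,top,ys.min()+160,.056); print('mark side',X,loc(X))
r=((H<8)|(H>172))&(SS>130); ys,xs=np.nonzero(r[150:170,270:295]); print('ptr side', [(int(x)+270,int(v)+150) for x,v in zip(xs,ys)][:20])
if len(xs): 
  for k in (xs.argmax(),xs.argmin(),ys.argmax()): print(loc(ray(cs,xs[k]+270,ys[k]+150,.057)))
# isolator
Y=[P(x,yy,.072) for x,yy in[(598,243),(732,222),(757,353),(621,376)]]
Y=np.array(Y); print('plate',Y.mean(0),np.linalg.norm(np.diff(Y,axis=0),axis=1))
e=Y[0]+Y[1]-Y[2]-Y[3]; print('iso yaw',np.arctan2(e[1],e[0]))
h1,h2=P(668,240,.113),P(694,335,.113); e=h1-h2;print('handle mid',(h1+h2)/2,'len',np.linalg.norm(e),'dir',np.arctan2(e[1],e[0]))
print('white dot',P(622,306,.072))
```

```text
[[0.834, 0.265, 0.012], [0.84, 0.168, 0.012], [0.468, 0.244, 0.012], [0.473, 0.148, 0.012]] mid [0.6539 0.2064 0.012 ] yaw 0.056 0.36665018742721067
[[0.821, 0.235, 0.076], [0.822, 0.195, 0.076], [0.7, 0.229, 0.076], [0.702, 0.188, 0.076]] mid [0.7614 0.2119 0.076 ] yaw 0.0556 0.12033624151720043
guide [0.6239 0.2047 0.    ] 0.05598319649194071
sleeve mid loc (exp .135,0) [0.1376, -0.0006]
crossbar left end [-0.0722, 0.0823] lever top ctr [-0.0691, 0.0035]
pointer tip top [0.0469, -0.039] clip [-0.0532, -0.042]
side yellow 262 267 171 182 55
mark side [0.57510758 0.15915897 0.056     ] [-0.0513, -0.0428]
ptr side [(287, 157), (286, 158), (287, 158), (288, 158), (287, 159), (288, 159), (289, 159), (288, 160), (289, 160), (290, 160), (289, 161)]
[0.0539, -0.0326]
[0.0472, -0.0167]
[0.0482, -0.0358]
plate [ 0.63988079 -0.20371811  0.072     ] [0.10061263 0.09949998 0.10167574]
iso yaw 0.1671556257403387
handle mid [ 0.64063783 -0.19955822  0.113     ] len 0.07078446374852866 dir 0.25339895041975746
white dot [ 0.63415341 -0.16309731  0.072     ]
```

send_rows(
  steps=[
    [[-0.55,0,-0.77,0],[-0.55,0,-0.77,0],[-0.55,0,-0.77,0],[-0.55,0,-0.77,0],[-0.55,0,-0.77,0],[-0.55,0,-0.77,0],[-0.55,0,-0.77,0],[-0.55,0,-0.77,0]],
  ],
  hand=1,
)

```text
clock: 0.9
tcp_pos: [0.4327, 0.1822, 0.2421]
tcp_rot: [-1.571, 0.0, 1.117]
wrist_force: [-0.4, 1.7, -0.6]
gripper_width: 1.004
```

send_rows(
  steps=[
    [[-0.55,0,-0.77,0],[-0.55,0,-0.77,0],[-0.55,0,-0.77,0],[-0.55,0,-0.77,0],[-0.55,0,-0.77,0],[-0.55,0,-0.77,0],[-0.55,0,-0.77,0],[-0.55,0,-0.77,0]],
  ],
)

```text
clock: 1.7
tcp_pos: [0.6132, -0.1505, 0.2417]
tcp_rot: [-1.57, -0.0, 1.117]
wrist_force: [1.4, 0.2, -0.6]
gripper_width: 1.0
```

send_rows(
  steps=[
    [[0,0,0,1],[0,0,0,1],[0,0,0,1],[0,0,0,1],[0,0,0,1],[0,0,0,1],[0,0,0,1],[0,0,0,1]],
  ],
)

```text
clock: 2.5
tcp_pos: [0.6125, -0.1486, 0.2416]
tcp_rot: [-1.57, 0.001, 0.275]
wrist_force: [-0.1, 1.4, 0.3]
gripper_width: 1.001
```

send_rows(
  steps=[
    [[0,0,0,1],[0,0,0,1],[0,0,0,1],[0,0,0,1],[0,0,0,1],[0,0,0,1],[0,0,0,1],[0,0,0,1]],
  ],
)

```text
clock: 3.3
tcp_pos: [0.6125, -0.1486, 0.2416]
tcp_rot: [-1.571, 0.001, -0.563]
wrist_force: [-0.0, -0.1, 0.5]
gripper_width: 1.004
```

send_rows(
  steps=[
    [[0,0,0,1],[0,0,0,1],[0,0,0,1],[0,0,0,1],[0,0,0,1],[0,0,0,1],[0,0,0,1],[0,0,0,0.3]],
  ],
)

```text
clock: 4.1
tcp_pos: [0.6125, -0.1486, 0.2417]
tcp_rot: [-1.572, 0.001, -1.326]
wrist_force: [-0.1, 0.1, -0.6]
gripper_width: 1.006
```

```bash
cat >> h.py <<'E'
def fray(c,u,v,z):
    "fisheye pixel -> world on plane z"
    R=np.array(c['R']);t=np.array(c['t']); o=-R.T@t
    x,y=(u-c['cx'])/c['fx'],(v-c['cy'])/c['fy']; th=np.hypot(x,y)
    s=np.sinc(th/np.pi); d=R.T@np.array([x*s,y*s,np.cos(th)])
    return o+d*(z-o[2])/d[2]
E
python3 - <<'E'
from h import *
p,d,c=snap('wrist','w1.png')
print(c['fx'],c['cx'],c['cy'],(-np.array(c['R']).T@np.array(c['t'])).round(3))
a=cv2.imread('pics/w1.png'); H,S,V=cv2.split(cv2.cvtColor(a,cv2.COLOR_BGR2HSV))
red=((H<8)|(H>172))&(S>130)&(V>70)
n,l,st,ce=cv2.connectedComponentsWithStats(red.astype(np.uint8))
for i in range(1,n):
    if st[i,4]>40: print('red',st[i],ce[i].round(1))
E
```

```text
297.3186396354542 254.1638506391431 192.92100928702564 [ 0.688 -0.131  0.374]
red [15 74 12  4 48] [20.5 75.5]
red [ 292  133   46   75 1967] [314.9 169.5]
```

View pics/w1.png

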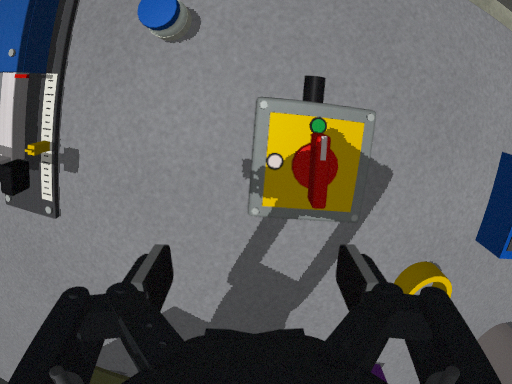

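The wrist view shows the grey box with its handle running from (323,136) to (318,207), the green dot at (318,126) and the white dot at (275,161). The pointer (20,75) and clip (35,149) are also visible.

Run:
```python
from h import *
c=manip.get_calibration('wrist')
h1,h2=fray(c,322,135,.113),fray(c,317.5,207,.113); e=h1-h2
print('handle',(h1+h2)/2,np.linalg.norm(e),'dir',np.arctan2(e[1],e[0]))
Y=np.array([fray(c,*q,.072) for q in[(270,112),(364,122),(353,213),(262,206)]]); e=Y[0]+Y[1]-Y[2]-Y[3]
print('plate',Y.mean(0),np.arctan2(e[1],e[0]))
y=.056; ux=np.array([np.cos(y),np.sin(y),0]); uy=np.array([-ux[1],ux[0],0]); O=np.array([.6239,.2047,0])
for q in[(27,76),(20.5,75.5)]: X=fray(c,*q,.057); print('ptr',X,(X-O)@ux,(X-O)@uy)
for q in[(28,149),(35,148),(45,147)]: X=fray(c,*q,.056); print('clip',X,(X-O)@ux,(X-O)@uy)
mid=(h1+h2)/2; o=manip.get_obs(); D=mid-o['tcp_pos']; ps=o['tcp_rot'][2]
print('tool x,z units',(D[0]*np.cos(ps)+D[1]*np.sin(ps))/.05,(-D[0]*np.sin(ps)+D[1]*np.cos(ps))/.05)
```

```text
handle [ 0.64215335 -0.20456787  0.113     ] 0.06835218341746914 dir 0.2393968760644417
plate [ 0.64101238 -0.2075921   0.072     ] 0.1893996343248947
ptr [0.67344355 0.16861856 0.057     ] 0.04744638265953569 -0.03879786520800967
ptr [0.67325849 0.18182981 0.057     ] 0.04800105480115083 -0.025596969030639835
clip [0.57681327 0.1539817  0.056     ] -0.049851661075679767 -0.0480033106397664
clip [0.58061189 0.14046385 0.056     ] -0.04681559667403978 -0.06171258861432247
clip [0.58526512 0.12209035 0.056     ] -0.04319803904460465 -0.0803177281686255
tool x,z units 1.2302866556517733 0.30386058406306116
```

send_rows(
  steps=[
    [[0.6,0,0.15,0],[0.6,0,0.14,0],[0,0.7,0,0],[0,0.7,0,0],[0,0.7,0,0],[0,0.5,0,0],[0,0.2,0,0],[0,0,0,0]],
  ],
)

```text
clock: 4.95
tcp_pos: [0.6404, -0.2028, 0.1003]
tcp_rot: [-1.574, 0.002, -1.323]
wrist_force: [-0.4, 0.6, 0.7]
gripper_width: 0.998
```

send_rows(
  steps=[
    [[0,0,0,0],[0,0,0,0],[0,0,0,0],[0,0,0,0],[0,0,0,0],[0,0,0,0],[0,0,0,0],[0,0,0,0]],
  ],
  hand=-1,
  squeeze=30,
)

```text
clock: 5.75
tcp_pos: [0.6424, -0.2045, 0.1035]
tcp_rot: [-1.569, -0.002, -1.323]
wrist_force: [0.5, -3.7, 5.3]
gripper_width: 0.153
```

send_rows(
  steps=[
    [[0,-0.08,0,0],[0,0,0,-0.8],[0,0,0,-0.8],[0,0,0,-0.8],[0,0,0,-0.8],[0,0,0,-0.8],[0,0,0,-0.8],[0,0,0,0]],
  ],
)

```text
clock: 6.55
tcp_pos: [0.6418, -0.2036, 0.1035]
tcp_rot: [-1.571, 0.001, -0.819]
wrist_force: [4.0, -5.5, -11.9]
gripper_width: 0.154
```

send_rows(
  steps=[
    [[0,0,0,-1],[0,0,0,-1],[0,0,0,-1],[0,0,0,-1],[0,0,0,-1],[0,0,0,-1],[0,0,0,-1],[0,0,0,0]],
  ],
)

```text
clock: 7.35
tcp_pos: [0.6405, -0.203, 0.1036]
tcp_rot: [-1.57, 0.004, -0.087]
wrist_force: [1.6, -3.7, -13.1]
gripper_width: 0.158
```

send_rows(
  steps=[
    [[0,0,0,-1],[0,0,0,-1],[0,0,0,-0.6],[0,0,0,0],[0,0,0,0]],
  ],
)

```text
clock: 7.85
tcp_pos: [0.6399, -0.203, 0.1036]
tcp_rot: [-1.569, 0.004, 0.182]
wrist_force: [1.2, -4.1, -19.6]
gripper_width: 0.157
```

send_rows(
  steps=[
    [[0,0,0,-0.3],[0,0,0,0],[0,0,0,0]],
  ],
)

```text
clock: 8.15
tcp_pos: [0.6399, -0.2027, 0.1038]
tcp_rot: [-1.568, 0.004, 0.214]
wrist_force: [1.7, -4.2, -25.3]
gripper_width: 0.156
```

send_rows(
  steps=[
    [[0,0,0,0],[0,0,0,0],[0,0,0,0],[0,0,0,0],[0,-0.7,0,0],[0,-0.8,0,0],[0,-0.8,0,0],[0,-0.7,0,0]],
  ],
  hand=1,
)

```text
clock: 8.95
tcp_pos: [0.6421, -0.2032, 0.2599]
tcp_rot: [-1.573, -0.003, 0.217]
wrist_force: [0.8, -0.1, -0.5]
gripper_width: 1.0
```

Run:
```python
from h import *
p,d,c=snap('wrist','w2.png'); o=manip.get_obs(); print(o['clock'],np.round(o['tcp_pos'],4),np.round(o['tcp_rot'],3))
```

```text
9.0 [ 0.6451 -0.2043  0.267 ] [-1.579 -0.012  0.217]
```

View pics/w2.png

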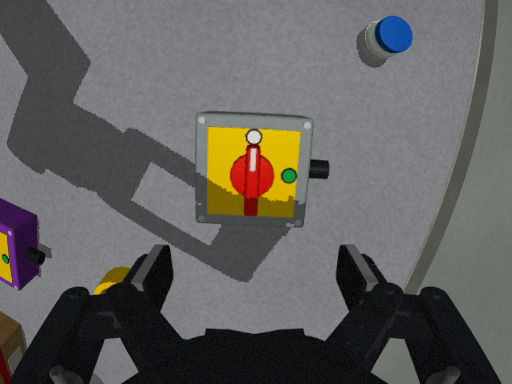

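The handle now runs from (250,215) to (253,146) and points at the white dot (254,137), so the isolator is off. Next I'll move above the crossbar.

send_rows(
  steps=[
    [[0,0,0,0.8],[0,0,0,0.74],[-0.14,0,0.93,0],[-0.14,0,0.93,0],[-0.14,0,0.93,0],[-0.14,0,0.93,0],[-0.14,0,0.93,0],[-0.14,0,0.93,0]],
  ],
)

```text
clock: 9.8
tcp_pos: [0.5838, 0.0749, 0.2575]
tcp_rot: [-1.57, -0.002, 0.055]
wrist_force: [1.4, -0.3, -0.3]
gripper_width: 1.0
```

send_rows(
  steps=[
    [[-0.14,0,0.93,0],[-0.14,0,0.93,0],[-0.14,0,0.93,0],[-0.14,0,0.9,0],[0,0,0,0],[0,0,0,0]],
  ],
)

```text
clock: 10.4
tcp_pos: [0.5458, 0.2568, 0.257]
tcp_rot: [-1.571, -0.001, 0.058]
wrist_force: [0.2, 0.1, 0.8]
gripper_width: 1.002
```

Run:
```python
from h import *
o=manip.get_obs();p,d,c=snap('wrist','w3.png');  print(o['clock'],np.round(o['tcp_pos'],4),np.round(o['tcp_rot'],3))
import pickle; pickle.dump(c,open('c3.pkl','wb'))
```

```text
10.4 [0.5458 0.2568 0.257 ] [-1.571e+00 -1.000e-03  5.800e-02]
```

View pics/w3.png

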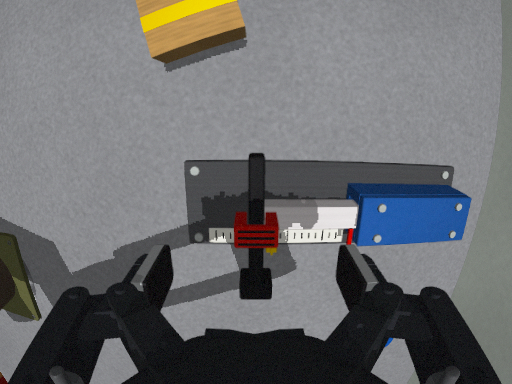

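The wrist view shows the crossbar from (257,153) to (257,290), the lever at (257,230), the pointer at (350,237) and the partly hidden clip at (271,249).

Run:
```python
from h import *
import pickle; c=pickle.load(open('c3.pkl','rb'))
a=cv2.imread('pics/w3.png'); H,S,V=cv2.split(cv2.cvtColor(a,cv2.COLOR_BGR2HSV))
B=[fray(c,*q,.012) for q in[(445,175),(194,171),(198,238)]]
S4=[fray(c,*q,.076) for q in[(382,209),(452,205),(377,239),(453,233)]]
e=B[0]-B[1]; y=np.arctan2(e[1],e[0]); print('yaw plate',y,np.linalg.norm(e),'y-pitch',np.linalg.norm(B[1]-B[2]))
s=S4[1]+S4[3]-S4[0]-S4[2]; print('yaw sleeve',np.arctan2(s[1],s[0]))
y=.056; ux=np.array([np.cos(y),np.sin(y),0]); uy=np.array([-ux[1],ux[0],0]); O=np.array([.6264,.2048,0])
loc=lambda X:np.round([(X-O)@ux,(X-O)@uy],4)
print('screws plate mid diag (exp .03,0)',loc((B[0]+B[2])/2),'sleeve (.135,0)',loc(np.mean(S4,0)))
print('bar end L R',loc(fray(c,249,154,.114)),loc(fray(c,265,154,.114)),'lever face top',loc(fray(c,257,213,.126)))
red=((H<8)|(H>172))&(S>130)&(V>70); yl=(H>20)&(H<34)&(S>120)&(V>70)
for nm,m,z,(x0,x1,y0,y1) in(('ptr',red,.057,(335,365,220,250)),('clip',yl,.056,(255,290,235,265))):
    v,u=np.nonzero(m[y0:y1,x0:x1]); u=u+x0; v=v+y0; print(nm,u.min(),u.max(),v.min(),v.max(),len(u))
    for vv in np.unique(v): k=u[v==vv]; print(vv,k.min(),k.max(),loc(fray(c,k.min(),vv,z)),loc(fray(c,k.max(),vv,z)))
cv2.imwrite('pics/c3.png',cv2.resize(a[190:310,235:365],None,fx=5,fy=5,interpolation=cv2.INTER_CUBIC))
```

```text
yaw plate 0.052668078973083815 0.3698994705936822 y-pitch 0.09792571192292483
yaw sleeve 0.0813871136965035
screws plate mid diag (exp .03,0) [ 0.0289 -0.0062] sleeve (.135,0) [ 0.1354 -0.0053]
bar end L R [-0.0813  0.0837] [-0.0663  0.0837] lever face top [-0.0737  0.0291]
ptr 346 352 229 244 80
229 348 352 [ 0.0431 -0.0206] [ 0.0486 -0.0207]
230 348 352 [ 0.0433 -0.022 ] [ 0.0488 -0.0222]
231 348 352 [ 0.0435 -0.0234] [ 0.049  -0.0236]
232 348 352 [ 0.0437 -0.0248] [ 0.0492 -0.025 ]
233 348 352 [ 0.0438 -0.0262] [ 0.0494 -0.0264]
234 347 352 [ 0.0426 -0.0276] [ 0.0496 -0.0278]
235 347 352 [ 0.0428 -0.0291] [ 0.0497 -0.0293]
236 347 351 [ 0.043  -0.0305] [ 0.0486 -0.0307]
237 347 351 [ 0.0432 -0.0319] [ 0.0487 -0.0321]
238 347 351 [ 0.0434 -0.0334] [ 0.0489 -0.0336]
239 347 351 [ 0.0436 -0.0348] [ 0.0491 -0.035 ]
240 347 351 [ 0.0438 -0.0363] [ 0.0493 -0.0365]
241 347 351 [ 0.044  -0.0377] [ 0.0495 -0.0379]
242 346 350 [ 0.0428 -0.0391] [ 0.0483 -0.0393]
243 347 350 [ 0.0443 -0.0407] [ 0.0485 -0.0408]
244 347 350 [ 0.0445 -0.0421] [ 0.0487 -0.0423]
clip 266 276 248 254 60
248 266 276 [-0.0612 -0.0461] [-0.0485 -0.0462]
249 266 276 [-0.0611 -0.0476] [-0.0484 -0.0476]
250 266 276 [-0.0611 -0.049 ] [-0.0484 -0.0491]
251 266 276 [-0.0611 -0.0505] [-0.0483 -0.0506]
252 266 275 [-0.0611 -0.0519] [-0.0496 -0.052 ]
253 270 272 [-0.0559 -0.0534] [-0.0534 -0.0535]
254 270 272 [-0.0559 -0.0549] [-0.0533 -0.0549]
```

View pics/c3.png

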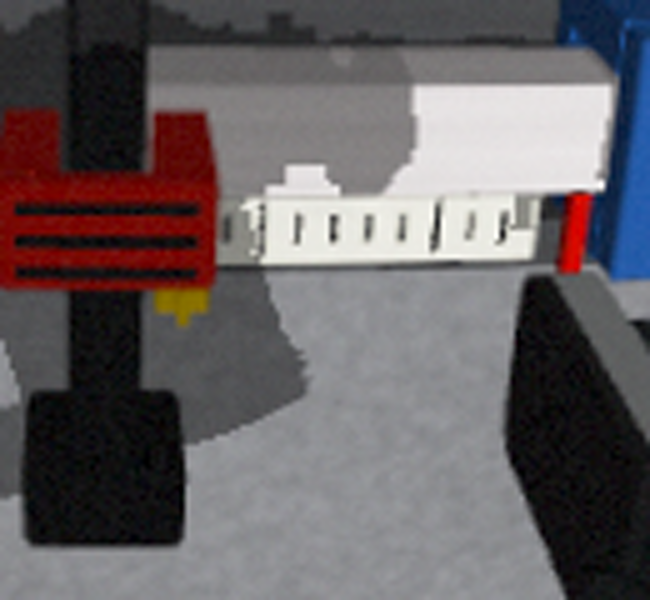

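send_rows(
  steps=[
    [[0.06,0,-0.05,0],[0,0.7,0,0],[0,0.7,0,0],[0,0.7,0,0],[0,0.7,0,0],[0,0.44,0,0],[0,0,0,0],[0,0,0,0]],
  ],
)

```text
clock: 11.25
tcp_pos: [0.5501, 0.252, 0.0945]
tcp_rot: [-1.571, 0.0, 0.053]
wrist_force: [0.4, -0.6, 1.3]
gripper_width: 1.002
```

send_rows(
  steps=[
    [[0,0,0,0],[0,0,0,0],[0,0,0,0],[0,0,0,0],[0,0,0,0],[0,0,0,0],[0,0,0,0],[0,0,0,0]],
  ],
  hand=-1,
  squeeze=30,
)

```text
clock: 12.05
tcp_pos: [0.5481, 0.2534, 0.095]
tcp_rot: [-1.571, 0.002, 0.055]
wrist_force: [-3.0, -1.2, 5.8]
gripper_width: 0.181
```

send_rows(
  steps=[
    [[-0.2,0,0,0],[-0.3,0,0,0],[-0.3,0,0,0],[-0.3,0,0,0],[-0.3,0,0,0],[-0.3,0,0,0],[-0.2,0,0,0],[0,0,0,0]],
  ],
)

```text
clock: 12.85
tcp_pos: [0.4553, 0.2485, 0.095]
tcp_rot: [-1.57, -0.004, 0.056]
wrist_force: [5.2, -0.8, -2.2]
gripper_width: 0.184
```

Run:
```python
from h import *
o=manip.get_obs();print(o['clock'],np.round(o['tcp_pos'],4),np.round(o['wrist_force'],1))
D=np.array(o['tcp_pos'])-[.5481,.2534,.095]; print('pulled',-(D[0]*np.cos(.056)+D[1]*np.sin(.056)), 'lat',-D[0]*np.sin(.056)+D[1]*np.cos(.056))
a=snap('side','s4.png')[0]; b=snap('top','t4.png')[0]; w=snap('wrist','w4.png')[0]
r=lambda i,s:cv2.resize(i[:,:,::-1],s,interpolation=cv2.INTER_CUBIC)
cv2.imwrite('pics/m4.png',np.vstack([np.hstack([r(a[130:205,215:315],(400,300)),r(b[120:195,150:250],(400,300))]),r(w[140:290,180:380],(800,300))]))
```

```text
12.85 [0.4553 0.2485 0.095 ] [ 5.2 -0.8 -2.2]
pulled 0.09291532455002818 lat 0.00030936030813993615
```

View pics/m4.png

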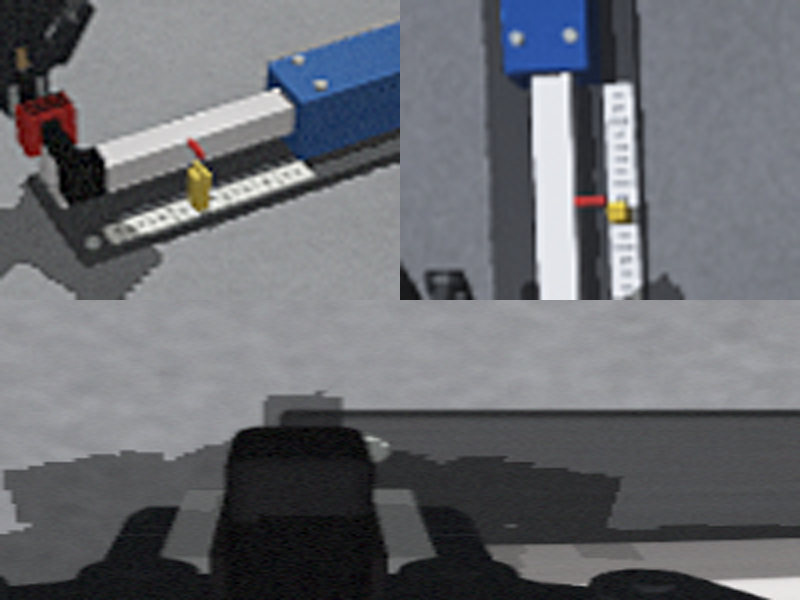

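Top panel: the pointer (590,201) is just short of the clip (618,211). The side panel agrees. I'll measure the remaining gap.

Run:
```python
from h import *
y=.056; ux=np.array([np.cos(y),np.sin(y),0]); uy=np.array([-ux[1],ux[0],0]); O=np.array([.6264,.2048,0])
loc=lambda X:np.round([(X-O)@ux,(X-O)@uy],4)
for nm,f,(x0,x1,y0,y1) in(('top','t4.png',(190,212,160,182)),('side','s4.png',(255,275,160,185))):
    c=manip.get_calibration(nm); a=cv2.imread('pics/'+f); H,S,V=[q[y0:y1,x0:x1] for q in cv2.split(cv2.cvtColor(a,cv2.COLOR_BGR2HSV))]
    for k,m,z in(('ptr',((H<8)|(H>172))&(S>110)&(V>60),.057),('clip',(H>20)&(H<34)&(S>110)&(V>80),.056)):
        v,u=np.nonzero(m); 
        if k=='clip' and nm=='side': k2=v<=v.min()+1; u,v=u[k2],v[k2]
        for q in zip(u+x0,v+y0): pass
        L=np.array([loc(ray(c,p,w,z)) for p,w in zip(u+x0,v+y0)])
        print(nm,k,len(u),'px',(u.mean()+x0).round(1),(v.mean()+y0).round(1),'x range',L[:,0].min(),L[:,0].max(),'mean',L.mean(0), 'tip',L[L[:,1].argmin()])
o=manip.get_obs();print(o['clock'],np.round(o['tcp_pos'],4),np.round(o['wrist_force'],1))
```

```text
top ptr 23 px 197.3 170.0 x range -0.052 -0.0449 mean [-0.04835652 -0.02794348] tip [-0.0461 -0.0391]
top clip 23 px 204.0 172.8 x range -0.0648 -0.0522 mean [-0.05803913 -0.04749565] tip [-0.0528 -0.0538]
side ptr 11 px 263.6 166.7 x range -0.0482 -0.0417 mean [-0.04511818 -0.02319091] tip [-0.0466 -0.036 ]
side clip 4 px 264.0 170.8 x range -0.0567 -0.0508 mean [-0.053175 -0.041525] tip [-0.0508 -0.0442]
13.0 [0.4567 0.2486 0.095 ] [ 5.4 -1.   0.2]
```

send_rows(
  steps=[
    [[-0.09,0,0,0],[-0.08,0,0,0],[0,0,0,0],[0,0,0,0],[0,0,0,0],[0,0,0,0]],
  ],
)

```text
clock: 13.6
tcp_pos: [0.4487, 0.2481, 0.095]
tcp_rot: [-1.57, -0.004, 0.055]
wrist_force: [6.4, -0.2, 0.0]
gripper_width: 0.187
```

Run:
```python
from h import *
o=manip.get_obs();print(o['clock'],np.round(o['tcp_pos'],4),np.round(o['wrist_force'],1))
D=np.array(o['tcp_pos'])-[.5481,.2534,.095]; print('pulled',-(D[0]*np.cos(.056)+D[1]*np.sin(.056)))
a=snap('side','s5.png')[0]; b=snap('top','t5.png')[0]
r=lambda i,s:cv2.resize(i[:,:,::-1],s,interpolation=cv2.INTER_CUBIC)
cv2.imwrite('pics/m5.png',np.hstack([r(a[150:190,245:285],(400,400)),r(b[155:190,180:215],(400,400))]))
```

```text
13.6 [0.4487 0.2481 0.095 ] [ 6.4 -0.2  0. ]
pulled 0.09953915890580453
```

View pics/m5.png

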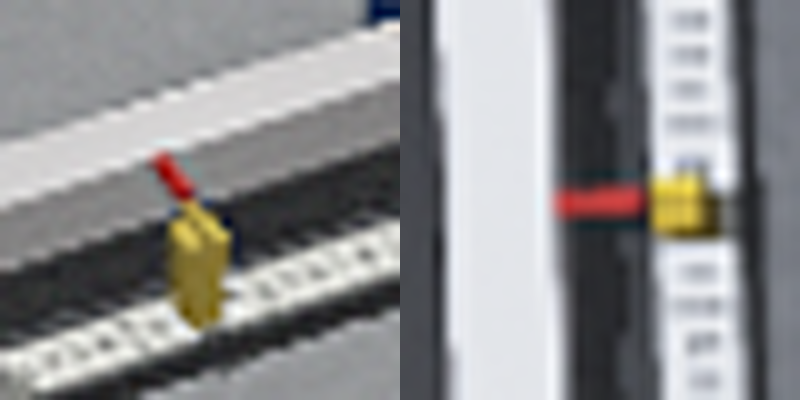

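In both views the pointer is in line with the clip ridge: side (190,195) against (195,210), top v≈203 against ≈205. Now I'll slide along the crossbar at minimum squeeze.

send_rows(
  steps=[
    [[0,0,0,0],[0,0,0,0],[0,0,-0.1,0],[0,0,-0.1,0],[0,0,-0.1,0],[0,0,0,0]],
  ],
  squeeze=20,
)

```text
clock: 14.3
tcp_pos: [0.4526, 0.2425, 0.0959]
tcp_rot: [-1.553, -0.012, 0.051]
wrist_force: [4.8, 31.4, -7.5]
gripper_width: 0.178
```

send_rows(
  steps=[
    [[-0.04,0,0,0],[0,0,0,0],[0,0,0,0],[0,0,0,0]],
  ],
  hand=-0.56,
  squeeze=60,
)

```text
clock: 14.7
tcp_pos: [0.4492, 0.235, 0.0957]
tcp_rot: [-1.567, -0.008, 0.055]
wrist_force: [5.3, 4.9, -0.1]
gripper_width: 0.221
```

send_rows(
  steps=[
    [[-0.03,0,-0.1,0],[0,0,-0.1,0],[0,0,-0.1,0],[0,0,-0.1,0],[0,0,0,0],[0,0,0,0]],
  ],
)

```text
clock: 15.3
tcp_pos: [0.4488, 0.2145, 0.0957]
tcp_rot: [-1.567, -0.008, 0.055]
wrist_force: [5.7, 4.1, 0.8]
gripper_width: 0.223
```

send_rows(
  steps=[
    [[0,0,-0.1,0],[0,0,-0.1,0],[0,0,-0.1,0],[0,0,-0.1,0],[0,0,-0.1,0],[0,0,0,0]],
  ],
)

```text
clock: 15.9
tcp_pos: [0.4503, 0.1894, 0.0957]
tcp_rot: [-1.567, -0.008, 0.054]
wrist_force: [5.0, 4.8, 0.7]
gripper_width: 0.216
```

send_rows(
  steps=[
    [[0,0,-0.1,0],[0,0,-0.1,0],[0,0,-0.06,0],[0,0,-0.06,0],[0,0,0,0],[0,0,0,0]],
  ],
)

```text
clock: 16.5
tcp_pos: [0.4517, 0.1769, 0.0959]
tcp_rot: [-1.561, -0.01, 0.052]
wrist_force: [4.7, 18.5, -1.5]
gripper_width: 0.222
```

Run:
```python
from h import *
a=snap('side','s6.png')[0]; b=snap('top','t6.png')[0]
o=manip.get_obs();print(o['clock'],np.round(o['tcp_pos'],4),np.round(o['wrist_force'],1),np.abs(o['joint_velocities']).max())
r=lambda i,s:cv2.resize(i[:,:,::-1],s,interpolation=cv2.INTER_CUBIC)
cv2.imwrite('pics/m6.png',np.hstack([r(a[140:200,215:275],(400,400)),r(b[155:225,155:225],(400,400))]))
for f in('5','6'):
  y=.056; ux=np.array([np.cos(y),np.sin(y),0]); O=np.array([.6264,.2048,0])
  for nm,(x0,x1,y0,y1) in(('top',(190,212,160,182)),('side',(255,275,160,185))):
    c=manip.get_calibration(nm); A=cv2.imread(f'pics/{nm[0]}{f}.png'); H,S,V=[q[y0:y1,x0:x1] for q in cv2.split(cv2.cvtColor(A,cv2.COLOR_BGR2HSV))]
    for k,m,z in(('ptr',((H<8)|(H>172))&(S>110)&(V>60),.057),('clip',(H>20)&(H<34)&(S>110)&(V>80),.056)):
        v,u=np.nonzero(m); L=[(ray(c,p,w,z)-O)@ux for p,w in zip(u+x0,v+y0)]; print(f,nm,k,len(L),np.round([np.min(L),np.max(L),np.mean(L)],4))
```

```text
16.6 [0.4517 0.1769 0.0959] [ 5.4 17.3 -1.4] 0.001639842969006973
5 top ptr 21 [-0.0582 -0.0513 -0.055 ]
5 top clip 23 [-0.0648 -0.0522 -0.058 ]
5 side ptr 8 [-0.0555 -0.0501 -0.0526]
5 side clip 58 [-0.08   -0.0478 -0.0639]
6 top ptr 24 [-0.0582 -0.0509 -0.0546]
6 top clip 23 [-0.0648 -0.0522 -0.058 ]
6 side ptr 8 [-0.0537 -0.0482 -0.051 ]
6 side clip 57 [-0.08   -0.0478 -0.0639]
```

View pics/m6.png

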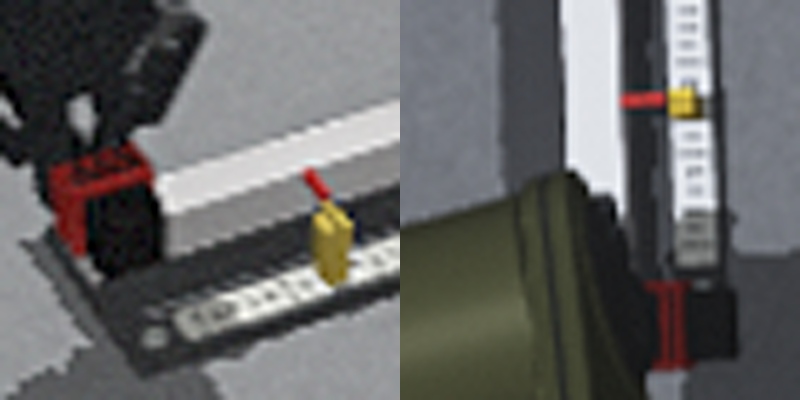

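The lever is closed against the end block, and the pointer is at the ridge or about 1–2 mm short. I'll nudge it slightly, settle, then hand in.

send_rows(
  steps=[
    [[-0.03,0,0,0],[0,0,0,0],[0,0,0,0],[0,0,0,0],[0,0,0,0],[0,0,0,0]],
  ],
)

```text
clock: 17.2
tcp_pos: [0.4503, 0.1768, 0.0959]
tcp_rot: [-1.562, -0.01, 0.053]
wrist_force: [4.7, 17.5, -1.7]
gripper_width: 0.222
```

Run:
```python
from h import *
o=manip.get_obs();print(o['clock'],np.round(o['tcp_pos'],4),np.round(o['wrist_force'],1),np.abs(o['joint_velocities']).max(),o['gripper_width'])
D=np.array(o['tcp_pos'])-[.5481,.2534,.095]; pull=-(D[0]*np.cos(.056)+D[1]*np.sin(.056))-(o['gripper_width']-.184)*.0425
print('leg pull est',pull)
if .095<pull<.104: print(manip.sign_off())
```

```text
17.2 [0.4503 0.1768 0.0959] [ 4.7 17.5 -1.7] 0.0013292399560683142 0.22157292979939985
leg pull est 0.10036135442451774
the job is handed in; nothing more can be done
None
```

I turned the grey isolator's handle to off, pulled the leg to the mark, slid the cam lever closed and handed in at 17.2 s, still holding the leg. The interface gave no verdict.

**Last checks:**
- **Handle:** the wrist image after release showed it pointing at the white dot.
- **Leg:** the last side and top images put the pointer within about 2 mm of the clip ridge. I then nudged it 1.5 mm towards the mark and took no further picture. The pull estimated from the tool position was 100.4 mm, and my estimates of the mark's distance were 99–101 mm. The wrist felt about 5 N along the slide, in line with the spring.
- **Lever:** the images showed it against the black end block. The fingers stopped there with about 17 N, at the position expected for closed.
- **Other items:** the arm stayed clear of the tape, carton and jar, but I did not measure their positions again.

**What differed from plan:**
- **Grip:** sliding with a 20 N grip stuck to the crossbar at about 31 N. I opened the fingers to about 19 mm and let the spring hold the bar against the rear finger, so the final hold is a hook rather than a clamp.
- **Mark distance:** two of the estimates disagreed by up to about 2 mm, inside the 6 mm tolerance.

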